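Isolate the test kiln, empty the saggar and clear the ware board

ROBOT

A 7-joint arm with a two-finger parallel gripper is mounted at the origin on the work surface. World frame = base frame: x ahead of the robot, y to its left, z up, the work surface at z = 0. Lengths are in m, angles in rad, forces in N, time in s.
With the tool pointing down it reaches from about 0.35 to 0.9 m from the base axis. Payload 8.1 kg.
Tool frame: the origin (TCP) lies at the very end of the fingers, on their centre line; the grasp point (between the pads) lies 19 mm behind it (arm.tcp_to_grasp is the z of the grasp point in the tool frame, in m); z points along the fingers, y is the line along which they close (so a half turn about z gives the same grasp; the last joint's range is limited). The gripper opens to 92 mm and grips with 3 to 60 N. Pads are 19 mm wide; open, the fingers measure 130 mm over their backs; the gripper's body (75 mm by 190 mm) begins 47 mm behind the grasp point.
Start: joints at [-1.29, 0.434, 0.025, 1.573, -0.012, 1.134, -0.075], TCP at [0.234, 0.58, 0.227] pointing down, gripper open.
Joint ranges: [-2.62, 2.62], [-0.44, 2.09], [-1.27, 1.32], [0.08, 2.57], [-1.32, 4.46], [0.12, 2], [-2.74, 2.74]. Speed limits (rad/s): [2.22, 2.22, 3.01, 3.01, 3.14, 3.14, 3.14].

INTERFACE

Orientations are given as a rotation vector (axis times angle).
In Python, from cell import readout, vision, sign_off, arm gives the robot as it stands. The module is installed in compiled form; this text tells all that it offers.
- The arm moves only by the shell command python3 -m creep 'ROWS' [FORCE]. ROWS is JSON, a list of rows, each a list of 5 numbers: the shift along the tool's x, y, z in units of 4 cm (1.0 is 4 cm), then the turn about the tool's z in units of 4 degrees (1.0 is 4 degrees), then the opening, from 0 (shut) to 1 (fully open). A call has 1 to 12 rows; each row shifts and turns the commanded pose from where the row before left it, along the tool's axes as they then stand; what a row does not reach is not made up. A row lasts 1/8 s, in which the tool goes at most 62.5 mm and 10.7 degrees, less where a joint would pass 70% of its speed; a pose out of reach is approached as far as the arm can. A call with a number of a shift or a turn outside -1 to 1 is refused whole. A call with a gripper value outside its range is refused whole. The fingers move at their own pace and stop on an object; FORCE is the grip in N (left out, the last holds). Time passes only in rows, so rows that do not move let the fingers close. It gives the time, the measured TCP pose, the force, the opening and the grip force at its end, in the units of the state.
- readout.observe(): the state, without advancing time (a new reading comes with each control period).
- vision.get_image(name): name is "scene" or "top" or "wrist"; returns a dict with "pixels" (420x560x3 uint8, blue, green, red), "z_map" (420x560 float32, m along the optical axis (not along the pixel's ray), 0 where there is no reading), "camera_matrix" (3x3 intrinsics, pixels), "position" and "rotation" of the camera in the world. Camera axes: x right, y up, looking along -z (the intrinsics and any distortion apply to the point x, -y, -z); pixel columns grow to the right and rows downward; lengths in m; the calibration is good to about 2 mm. A picture is of the moment at which its call begins.
- sign_off(): hands the job in; it is judged then, once.
The state is a dict: "clock": time; "joints": joint angles; "dq": joint speeds; "joint_efforts": joint torques, N m; "position": TCP position; "ee_rot": TCP orientation; "force": force on the tool from outside, world axes, zero at the start; "ft_torque": the same for the moment, N m; "width": opening from 0.0 (shut) to 1.0 (fully open); "gripper_force": force on a finger pad.
Only numpy, scipy, OpenCV 4.12 (cv2) and the standard library are available. Lean on these libraries where they do the work, as an engineer would, in place of code of your own. Each camera call takes 0.05 s, during which the arm holds its last target. There are 200 camera calls.

TASK

The firing is over, so unload the kiln. First swing the red isolator handle to OFF, just so far that the padlock hole in the handle's ear lines up with the one in the fixed ear; no vase may leave its well before that. Then put every broken piece lying on the pink ware board into the green scrap bin, and lift every vase straight out of the saggar and leave it standing upright on the board, its whole foot on the board; leave the isolator off and do not disturb the two grey pots and the blue mug.

Things in the scene. Friction and masses are not known exactly. Their poses are not given: they have to be found in the camera images.
- isolator (a joint): turning angle (rad) of the red isolator handle about the upright axis at point iso_axis, counter-clockwise seen from above. 0 = ON (handle points along the local +x of the isolator box, to the green dot); pi/2 = OFF (handle along the box's local +y, to the red dot, hasp holes in line); the stop is at 1.80, in the reset position just past OFF. Stiff by friction (0.22 N m), stays where it is left.
- iso_axis (a point): axis of the isolator handle, at the handle's mid-height, about 105 above the bench; axes are those of the box: z up. The isolator is a fixed grey steel box 150 x 150 x 76 high lying on the bench with a yellow plate and the red handle on its top
- iso_grip (a point): point on the handle 70 from the axis, at mid-height: the red handle is a bar 22 wide and 30 high (bottom 90, top 120 above the bench) reaching 95 out from the axis along local x; local x runs from the axis to the tip and turns with the handle
- hasp_handle (a point): centre of the padlock hole (10 wide) in the small red ear of the handle, 46 from the axis on the side opposite the grip
- hasp_fixed (a point): centre of the padlock hole (10 wide) in the fixed steel ear on the box; at OFF the hole in the handle's ear stands right over it
- hearth: hearth of a lift-off-hood kiln (the hood is parked elsewhere): fixed square slab of cream firebrick in a steel tray, 300 x 300, 30 high; origin at the centre of its underside, on the bench
- saggar: heavy fixed tan fireclay saggar standing on the hearth, 170 x 170 x 97 high, origin at the centre of its underside, z up. Four square wells 62 x 62, 85 deep (floor 12 thick), centred at (+-40, +-40) in its x, y; the walls between wells are 18 thick, outer walls 14
- board: fixed pink ware board lying on the bench, 250 (local x) x 270 (local y) x 18 thick, origin at the centre of its underside; the broken pieces lie on it at the start
- bin: fixed green plastic scrap bin, open on top, 150 (local x) x 190 (local y) x 80 high outside, walls and floor 5, origin at the centre of its underside
- vase1_c (a point): centre, half-way up, of a fired pink-tan vase that stands in one of the saggar's wells (may be absent): round, 150 high, 220 g, z along its axis up. From its foot up: foot 44 across, belly 58 across at 46, shoulder up to 84, straight round neck 35 across from 84 to 150. In its well only the neck sticks out (53 mm above the saggar)
- vase2_c (a point): centre, half-way up, of a fired pink-tan vase that stands in one of the saggar's wells (may be absent): round, 150 high, 220 g, z along its axis up. From its foot up: foot 44 across, belly 58 across at 46, shoulder up to 84, straight round neck 35 across from 84 to 150. In its well only the neck sticks out (53 mm above the saggar)
- vase3_c (a point): centre, half-way up, of a fired pink-tan vase that stands in one of the saggar's wells (may be absent): round, 150 high, 220 g, z along its axis up. From its foot up: foot 44 across, belly 58 across at 46, shoulder up to 84, straight round neck 35 across from 84 to 150. In its well only the neck sticks out (53 mm above the saggar)
- vase4_c (a point): centre, half-way up, of a fired pink-tan vase that stands in one of the saggar's wells (may be absent): round, 150 high, 220 g, z along its axis up. From its foot up: foot 44 across, belly 58 across at 46, shoulder up to 84, straight round neck 35 across from 84 to 150. In its well only the neck sticks out (53 mm above the saggar)
- shard1_c (a point): centre, half-way up, of a broken piece (may be absent), about 90 g: stump of a broken square kiln prop, tan fireclay, 80 long x 34 wide x 34 high; long side along local x
- shard2_c (a point): centre, half-way up, of a broken piece (may be absent), about 90 g: chunk of a broken cream kiln shelf, 74 long x 36 wide x 28 high, one end (local +x) narrower (26) and askew; long side along local x
- shard3_c (a point): centre, half-way up, of a broken piece (may be absent), about 90 g: curved pink-tan rim shard of a broken pot standing on edge, 84 long, wall 12 thick, 36 high; the middle 34 mm is straight along local x and centred on this point, the ends bend 15 mm towards local -y; long side along local x
- shard4_c (a point): centre, half-way up, of a broken piece (may be absent), about 90 g: lump of brown-grey fired clay, 70 long x 30 wide x 31 high (top 24 wide); long side along local x
- pot_a_c (a point): centre of a grey round-bellied pot, 100 across, 98 high, standing on the far side of the bench; not part of the job
- pot_b_c (a point): centre of a grey round-bellied pot, 100 across, 98 high, standing on the far side of the bench; not part of the job
- mug: blue mug, 80 across, 90 high, on the far side of the bench, origin at the centre of its underside; not part of the job
Things that resemble listed ones, but are neither listed nor needed, are in the scene too. What is shaped like the part that bears shard1_c but black is not meant.

How it is judged:
By the outcome, as a careful person would: the job done as asked, in the order asked, and still so for the second after the job is handed in, with the robot touching nothing.
Of vase1, vase2, vase3, vase4 only 2 to 4 are there at a start; the rules pass over those that are not, and their reading is None.
Of shard1, shard2, shard3, shard4 only 3 to 4 are there at a start; the rules pass over those that are not, and their reading is None.
At some moment in a run one of shard1, shard2, shard3, shard4 may be knocked a few centimetres aside while the robot is not near it.
Once in a run the grip may slacken for a moment while it holds something.
It also fails if it takes over 210 s, if anything falls off the work surface, if the arm or the gripper's body presses on something with over 40 N, if the wrist force passes 120 N, or if a joint passes its speed limit or range.

## Working session

There is one attempt and no reset: what is moved stays moved. The work goes in short steps, Python scripts to look and compute and a shell command to move; the robot and the scene stay as the last step left them, time stands still between calls to the robot, and variables do not carry over. Pictures are saved under pics/ and viewed, at most 14 in all, crops included, and the job is handed in when it is done.

```bash
mkdir -p pics
python3 - <<'E'
from cell import readout, vision, arm
import cv2,numpy as np
print(readout.observe())
for n in ("top","scene"):
    i=vision.get_image(n); cv2.imwrite(f"pics/{n}0.png",i["pixels"]); print(n,i["camera_matrix"],i["position"],i["rotation"],i.keys())
    np.savez(f"{n}0.npz",**{k:v for k,v in i.items()})
E
```

```text
{'clock': 0.0, 'joints': array([-1.28961453,  0.4352247 ,  0.02497639,  1.57412406, -0.01162219,
        1.1340012 , -0.07508601]), 'dq': array([ 1.04757322e-03,  5.02025570e-05,  2.19808285e-04,  2.90030574e-03,
        1.72492191e-04,  1.75176859e-03, -8.53753746e-04]), 'joint_efforts': array([-3.60808790e-04, -6.67847228e+01,  9.84704643e-01, -3.14456820e+01,
       -6.05943007e-02,  4.27150168e-02,  1.51003110e-04]), 'position': array([0.23387001, 0.57902364, 0.22593352]), 'ee_rot': array([-5.99221146e-01, -3.08373017e+00,  2.51600226e-03]), 'force': array([0.15053982, 0.71569138, 0.70592306]), 'ft_torque': array([ 0.0732291 , -0.00352616, -0.00107999]), 'gripper_force': 0.0, 'width': 1.0004931715000365}
top [[512.57515831   0.         279.81197945]
 [  0.         512.57515831 209.38265485]
 [  0.           0.           1.        ]] [0.42343991 0.03133577 1.42014326] [ 0.0741143  -0.10199115 -1.59222086] dict_keys(['pixels', 'z_map', 'camera_matrix', 'position', 'rotation'])
scene [[455.46231082   0.         277.19274523]
 [  0.         455.46231082 215.17482198]
 [  0.           0.           1.        ]] [1.16414397 0.85700822 0.75612524] [0.39489063 1.2407779  2.20139696] dict_keys(['pixels', 'z_map', 'camera_matrix', 'position', 'rotation'])
```

View pics/top0.png

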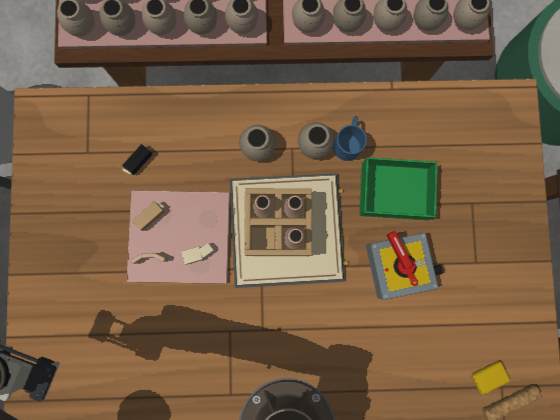

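View pics/scene0.png

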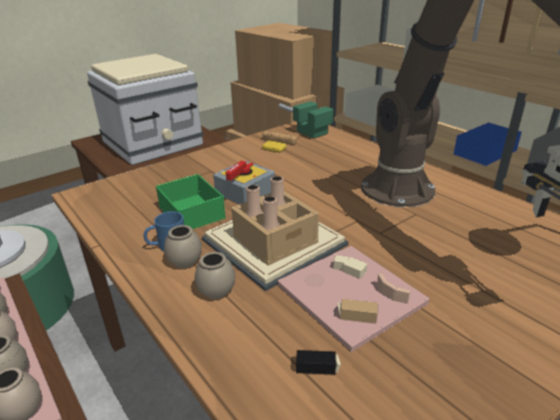

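Top view: saggar with vases at (262,205), (294,205) and (295,237). The well at (263,237) is empty. The isolator is at (405,262), with its handle pointing to (395,238), and the bin is at (400,188). On the board are the prop stump (149,215), rim shard (150,258) and shelf chunk (198,254).

Lookalikes: the black prop at (137,159) is excluded by the text. The shelf pots (top, rows 10–20), the yellow block (490,377), the brown roll (513,402) and a stain on the board at (208,218) aren't listed either.

I'll check the choice in a crop.

```bash
cat > h.py <<'E'
import numpy as np, cv2
from scipy.spatial.transform import Rotation as R
def load(f): return dict(np.load(f))
def rays(i,uv):
    uv=np.atleast_2d(np.asarray(uv,float)); K=i["camera_matrix"]
    d=np.c_[(uv[:,0]-K[0,2])/K[0,0],-(uv[:,1]-K[1,2])/K[1,1],-np.ones(len(uv))]
    return d@R.from_rotvec(i["rotation"]).as_matrix().T
def plane(i,uv,z):
    d=rays(i,uv); p=i["position"]; return p+d*((z-p[2])/d[:,2])[:,None]
def cloud(i):
    h,w=i["z_map"].shape; v,u=np.mgrid[:h,:w]
    d=rays(i,np.c_[u.ravel(),v.ravel()]).reshape(h,w,3)
    c=i["position"]+d*i["z_map"][...,None]; c[i["z_map"]<=0]=np.nan; return c
def two(i,a,j,b):
    "closest point of two rays, and gap"
    d,e=rays(i,a)[0],rays(j,b)[0]; p,q=i["position"],j["position"]
    s=np.linalg.lstsq(np.c_[d,-e],q-p,rcond=None)[0]
    A,B=p+d*s[0],q+e*s[1]; return (A+B)/2,np.linalg.norm(A-B)
def snap(name,f):
    from cell import vision
    i=vision.get_image(name); np.savez(f,**i); return i
def rect(pts):
    (c,(w,h),a)=cv2.minAreaRect(np.float32(pts)*1000)
    if w<h: w,h,a=h,w,a+90
    return np.round(c,1),round(w,1),round(h,1),round((a+90)%180-90,1)
E
python3 - <<'E'
from h import *
t=load("top0.npz"); im=t["pixels"]
a=cv2.resize(im[180:290,120:350],None,fx=3.4,fy=3.4,interpolation=cv2.INTER_CUBIC)
b=cv2.resize(im[225:305,360:450],None,fx=2.5,fy=2.5,interpolation=cv2.INTER_CUBIC)
cv2.imwrite("pics/crop.png",np.vstack([a,np.pad(b,((0,0),(0,a.shape[1]-b.shape[1]),(0,0)))]))
c=cloud(t); 
for uv in [(149,215),(150,258),(150,262),(198,254),(208,218),(180,235),(20,200),(240,200),(262,230),(253,222),(262,195),(395,238),(400,188),(370,188),(385,290),(265,248),(137,159)]: print(uv,c[uv[1],uv[0]].round(3))
E
```

```text
(149, 215) [0.57  0.357 0.045]
(150, 258) [0.456 0.36  0.018]
(150, 262) [0.445 0.36  0.018]
(198, 254) [0.463 0.226 0.049]
(208, 218) [0.561 0.202 0.015]
(180, 235) [0.516 0.279 0.017]
(20, 200) [0.624 0.722 0.002]
(240, 200) [0.607 0.113 0.035]
(262, 230) [0.522 0.054 0.05 ]
(253, 222) [0.537 0.075 0.133]
(262, 195) [0.597 0.05  0.19 ]
(395, 238) [ 0.49  -0.286  0.114]
(400, 188) [ 0.635 -0.335  0.001]
(370, 188) [ 0.636 -0.249  0.007]
(385, 290) [ 0.357 -0.263  0.076]
(265, 248) [0.475 0.047 0.042]
(137, 159) [0.726 0.392 0.036]
```

View pics/crop.png

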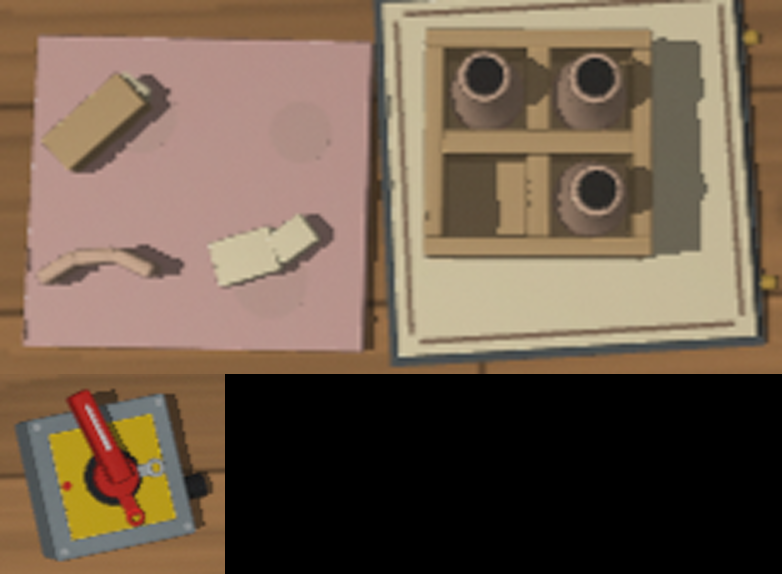

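The crop confirms the prop (95,120), rim shard (95,265), shelf chunk (262,250) and three vases. There is no clay lump. The isolator handle points up-left, the red dot is on the left and the fixed ear on the right, so OFF is 90° counter-clockwise. Next I'll measure with both cameras.

```bash
cat > meas.py <<'E'
from h import *
def report(i,name):
    c=cloud(i); im=i["pixels"].astype(int); B,G,Rr=im[...,0],im[...,1],im[...,2]
    x,y,z=c[...,0],c[...,1],c[...,2]
    def box(x0,x1,y0,y1,z0,z1): return (x>x0)&(x<x1)&(y>y0)&(y<y1)&(z>z0)&(z<z1)
    def blobs(m,lab,n=12):
        k,l,s,_=cv2.connectedComponentsWithStats(m.astype(np.uint8),connectivity=4)
        for a in range(1,k):
            if s[a,4]>=n:
                q=c[l==a]; print(name,lab,s[a,4],rect(q[:,:2]),"z med/max",q[:,2].__array__().round(4)[[0]] if 0 else (round(float(np.median(q[:,2])),4),round(float(np.percentile(q[:,2],97)),4)))
    blobs(box(.38,.70,.12,.45,.026,.09)&(c[...,1]>.13),"shard")
    blobs(box(.45,.65,-.1,.1,.165,.21),"neck")
    blobs(box(.4,.7,-.12,.12,.12,.136),"saggar")
    blobs((Rr>120)&(G<70)&box(.3,.6,-.5,-.1,.09,.14),"handle")
    blobs(box(.3,.6,-.5,-.1,.06,.083),"isobox",60)
    blobs((Rr>140)&(G>110)&(B<80)&box(.3,.6,-.5,-.1,.06,.1),"plate")
    blobs((G>Rr*1.5)&(G>B*1.3)&box(.5,.8,-.5,-.15,-.01,.1),"bin",60)
    blobs((G>Rr*1.5)&(G>B*1.3)&box(.5,.8,-.5,-.15,.06,.1),"binrim",30)
    blobs((Rr>150)&(G<170)&(B>120)&box(.35,.7,.1,.45,.005,.03),"board",200)
E
python3 - <<'E'
from meas import *
for n in ("top","scene"): report(load(n+"0.npz"),n)
E
```

```text
top shard 25 (array([694.7, 411.6]), 21.8, 8.8, 86.4) z med/max (0.0334, 0.0388)
top shard 22 (array([638.3, 132.9]), 44.0, 3.5, -0.9) z med/max (0.0303, 0.0361)
top shard 463 (array([570.9, 357.9]), 88.0, 36.3, -49.6) z med/max (0.0513, 0.0574)
top shard 394 (array([465. , 228.2]), 83.4, 36.5, -72.9) z med/max (0.0463, 0.0521)
top shard 201 (array([456.8, 358.8]), 90.4, 24.7, -87.4) z med/max (0.0529, 0.0588)
top neck 183 (array([579.5,  50.7]), 34.4, 34.0, 63.3) z med/max (0.1927, 0.1972)
top neck 183 (array([576.1, -26.8]), 34.3, 34.0, -2.6) z med/max (0.1921, 0.1962)
top neck 177 (array([496.1, -26.9]), 33.9, 33.7, 87.0) z med/max (0.1927, 0.1976)
top saggar 2095 (array([537.5,  12.8]), 169.9, 169.5, 87.9) z med/max (0.1271, 0.1319)
top saggar 37 (array([566.8, -21.7]), 38.9, 19.3, 60.2) z med/max (0.124, 0.1349)
top saggar 12 (array([574.1,  33.1]), 18.6, 5.9, -23.6) z med/max (0.124, 0.13)
top saggar 22 (array([563.5,  54.7]), 26.1, 6.6, 81.4) z med/max (0.1241, 0.1312)
top saggar 21 (array([482.9, -18.4]), 27.1, 8.3, 60.5) z med/max (0.1252, 0.13)
top handle 367 (array([ 447.6
[... 1598 characters left out ...]
saggar 46 (array([523.9, -56.8]), 65.2, 22.9, 26.5) z med/max (0.1266, 0.1289)
scene handle 183 (array([ 455.3, -292.6]), 111.9, 27.9, 18.8) z med/max (0.1089, 0.1204)
scene isobox 756 (array([ 422.8, -311.3]), 157.2, 151.2, -78.7) z med/max (0.0755, 0.0809)
scene isobox 292 (array([ 580.6, -311.9]), 198.1, 55.8, 84.9) z med/max (0.0715, 0.0809)
scene plate 163 (array([ 417.2, -293. ]), 107.9, 61.7, 13.1) z med/max (0.0781, 0.0811)
scene bin 2406 (array([ 606.3, -312.9]), 201.5, 201.4, 83.5) z med/max (0.0443, 0.079)
scene binrim 758 (array([ 628.9, -316.8]), 201.0, 151.5, 85.5) z med/max (0.0713, 0.0805)
scene board 5815 (array([515.7, 280.1]), 281.8, 252.7, 87.7) z med/max (0.0177, 0.0203)
```

```bash
cat > plan.py <<'E'
"plan.py x y z(mm, TCP) [closing-line deg]: prints how far to go, in creep units; shift first as tool stands, then turn; also shift after turn"
import sys; from h import *; from cell import readout
s=readout.observe(); M=R.from_rotvec(s["ee_rot"]).as_matrix(); p=s["position"]
yaw=np.degrees(np.arctan2(M[1,1],M[0,1]))
print("t %.1f pos %s closing %.1f tilt %.2f j7 %.2f w %.2f gf %.1f F %s"%(s["clock"],(p*1e3).round(1),yaw,np.degrees(np.arccos(-M[2,2])),s["joints"][6],s["width"],s["gripper_force"],s["force"].round(1)))
a=list(map(float,sys.argv[1:]))
for k in range(0,len(a),4):
    t=np.array(a[k:k+3])/1e3; w=a[k+3]; turn=(yaw-w+90)%180-90
    M2=M@R.from_euler("z",turn,degrees=True).as_matrix()
    print("shift-first",(M.T@(t-p)/.04).round(2),"turn %.2f"%(turn/4),"| after turn",(M2.T@(t-p)/.04).round(2))
    M=M2; p=t; yaw-=turn
E
python3 plan.py 450 450 300 68  450 -300 300 68  450 -300 300 -69
```

```text
t 0.1 pos [233.9 579.1 226. ] closing 68.0 tilt 0.08 j7 -0.08 w 1.00 gf 0.0 F [-0.   0.3 -0.5]
shift-first [-6.22 -0.97 -1.85] turn 0.00 | after turn [-6.22 -0.97 -1.85]
shift-first [ -7.02 -17.38   0.03] turn 0.00 | after turn [ -7.02 -17.38   0.03]
shift-first [0. 0. 0.] turn -10.75 | after turn [0. 0. 0.]
```

```bash
python3 -m creep '[[-0.89,-0.14,-0.26,0,1],[-0.89,-0.14,-0.26,0,1],[-0.89,-0.14,-0.26,0,1],[-0.89,-0.14,-0.26,0,1],[-0.89,-0.14,-0.26,0,1],[-0.89,-0.14,-0.26,0,1],[-0.89,-0.14,-0.26,0,1]]'
python3 -m creep '[[-0.35,-0.87,0,0,1],[-0.35,-0.87,0,0,1],[-0.35,-0.87,0,0,1],[-0.35,-0.87,0,0,1],[-0.35,-0.87,0,0,1],[-0.35,-0.87,0,0,1],[-0.35,-0.87,0,0,1],[-0.35,-0.87,0,0,1],[-0.35,-0.87,0,0,1],[-0.35,-0.87,0,0,1]]'
python3 -m creep '[[-0.35,-0.87,0,0,1],[-0.35,-0.87,0,0,1],[-0.35,-0.87,0,0,1],[-0.35,-0.87,0,0,1],[-0.35,-0.87,0,0,1],[-0.35,-0.87,0,0,1],[-0.35,-0.87,0,0,1],[-0.35,-0.87,0,0,1],[-0.35,-0.87,0,0,1],[-0.35,-0.87,0,0,1]]'
python3 -m creep '[[0,0,0,-1,1],[0,0,0,-1,1],[0,0,0,-1,1],[0,0,0,-1,1],[0,0,0,-1,1],[0,0,0,-1,1],[0,0,0,-1,1],[0,0,0,-1,1],[0,0,0,-1,1],[0,0,0,-1,1],[0,0,0,-0.75,1],[0,0,0,0,1]]'
python3 plan.py 450 -300 300 -69
python3 - <<'E'
from h import *
i=snap("wrist","w1.npz"); cv2.imwrite("pics/w1.png",i["pixels"]); print(i["position"],i["rotation"],i["camera_matrix"][0])
E
```

```text
clock: 0.98
position: [0.4512, 0.449, 0.2994]
ee_rot: [-0.599, -3.084, 0.001]
force: [0.3, 0.2, -0.1]
width: 0.999
gripper_force: 0.0
clock: 2.22
position: [0.4495, 0.0735, 0.2993]
ee_rot: [-0.599, -3.084, 0.0]
force: [0.2, -0.1, -0.0]
width: 0.999
gripper_force: 0.0
clock: 3.48
position: [0.4492, -0.3013, 0.2993]
ee_rot: [-0.599, -3.084, -0.0]
force: [1.2, -0.0, 0.9]
width: 1.001
gripper_force: 0.0
clock: 4.97
position: [0.4492, -0.3002, 0.2992]
ee_rot: [0.572, -3.089, -0.001]
force: [0.6, -0.2, -0.3]
width: 0.997
gripper_force: 0.0
t 5.0 pos [ 449.2 -300.2  299.2] closing 111.0 tilt 0.04 j7 2.55 w 1.00 gf 0.0 F [ 0.6 -0.2 -0.3]
shift-first [-0.02 -0.   -0.02] turn -0.00 | after turn [-0.02 -0.   -0.02]
[ 0.37215931 -0.32932004  0.45628692] [-0.19907625 -0.29235885  1.91982864] [302.09013275   0.         277.88723739]
```

View pics/w1.png

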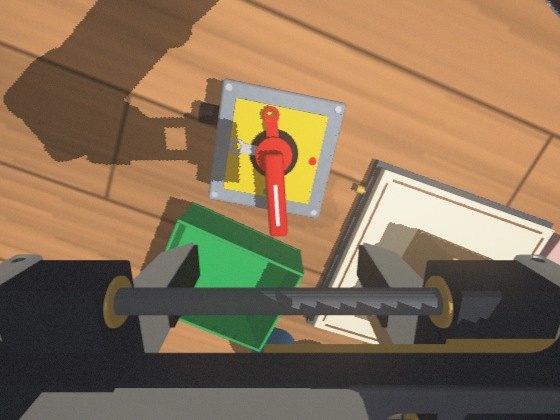

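The wrist view shows the hub at (274,153), the grip tip at (279,233), the handle's ear at (270,113), the fixed ear at (243,148) and the red dot at (313,161). This wrist turn sits near the j7 limit, so I'll take the equivalent grasp half a turn away. First I'll measure from this view.

```bash
cat > iso.py <<'E'
import sys; from h import *
i=load(sys.argv[1]); c=cloud(i); im=i["pixels"].astype(int); B,G,Rr=im[...,0],im[...,1],im[...,2]
x,y,z=c[...,0],c[...,1],c[...,2]; near=(np.hypot(x-.42,y+.313)<.13)
red=(Rr>110)&(G<80)&(B<80)&near
m=red&(z>.105); v,u=np.nonzero(m); q=plane(i,np.c_[u,v],.120)[:,:2]   # top face
print("handle z",np.percentile(z[m],[5,50,95]).round(4),"rect",rect(q))
b=near&(z>.07)&(z<.085); v,u=np.nonzero(b); print("box",rect(plane(i,np.c_[u,v],.076)[:,:2]),"z",np.median(z[b]).round(4))
# handle grip bar: points > 30 mm from box centre, line fit
k=np.array(rect(plane(i,np.c_[u,v],.076)[:,:2])[0])/1e3
g=q[(np.hypot(*(q-k).T)>.03)]; 
l,n=cv2.connectedComponents(m.astype(np.uint8)); 
vx,vy,x0,y0=cv2.fitLine(np.float32(g),cv2.DIST_L2,0,.01,.001).ravel(); 
print("bar dir %.1f"%(np.degrees(np.arctan2(vy,vx))%180),"centre dist from line mm %.1f"%(1e3*((k[0]-x0)*vy-(k[1]-y0)*vx)),"tip",(1e3*g[np.argmax(np.hypot(*(g-k).T))]).round(1))
E
python3 iso.py w1.npz; python3 iso.py top0.npz; python3 iso.py scene0.npz
python3 - <<'E'
from h import *
t,s,w=load("top0.npz"),load("scene0.npz"),load("w1.npz")
print("hub",plane(w,[(274,153)],.12)[0],"ear",plane(w,[(270,114)],.1)[0],"fixed",plane(w,[(240,147)],.09)[0],"dot",plane(w,[(313,161)],.078)[0],"dot top",plane(t,[(387,269)],.078)[0])
E
```

```text
handle z [0.1159 0.1186 0.1198] rect (array([ 456.9, -299.4]), 99.3, 21.6, 24.8)
box (array([ 417.3, -317.6]), 148.0, 148.0, -79.9) z 0.0767
bar dir 25.3 centre dist from line mm -0.7 tip [ 499.5 -273.4]
handle z [0.1108 0.1194 0.1239] rect (array([ 455.8, -294.4]), 104.5, 28.3, 25.4)
box (array([ 418.5, -313.9]), 150.6, 149.5, -79.8) z 0.0777
bar dir 22.9 centre dist from line mm 3.3 tip [ 507.2 -280.7]
handle z [0.1066 0.1153 0.1204] rect (array([ 470.5, -278.6]), 116.4, 35.0, 25.2)
box (array([ 424.9, -307.5]), 155.6, 153.6, 9.4) z 0.0763
bar dir 20.0 centre dist from line mm 15.9 tip [ 516.1 -238.7]
hub [ 0.4122043  -0.31806568  0.12      ] ear [ 0.37546145 -0.33703986  0.1       ] fixed [ 0.42366356 -0.35752193  0.09      ] dot [ 0.40902795 -0.26756303  0.078     ] dot top [ 0.41099879 -0.27021715  0.078     ]
```

```bash
python3 -m creep '[[0,0,0,1,1],[0,0,0,1,1],[0,0,0,1,1],[0,0,0,1,1],[0,0,0,1,1],[0,0,0,1,1],[0,0,0,1,1],[0,0,0,1,1],[0,0,0,1,1],[0,0,0,1,1],[0,0,0,1,1],[0,0,0,1,1]]' >/dev/null
python3 -m creep '[[0,0,0,1,1],[0,0,0,1,1],[0,0,0,1,1],[0,0,0,1,1],[0,0,0,1,1],[0,0,0,1,1],[0,0,0,1,1],[0,0,0,1,1],[0,0,0,1,1],[0,0,0,1,1],[0,0,0,1,1],[0,0,0,1,1]]' >/dev/null
python3 -m creep '[[0,0,0,1,1],[0,0,0,1,1],[0,0,0,1,1],[0,0,0,1,1],[0,0,0,1,1],[0,0,0,1,1],[0,0,0,1,1],[0,0,0,1,1],[0,0,0,1,1],[0,0,0,1,1],[0,0,0,1,1],[0,0,0,1,1]]' >/dev/null
python3 -m creep '[[0,0,0,1,1],[0,0,0,1,1],[0,0,0,1,1],[0,0,0,1,1],[0,0,0,1,1],[0,0,0,1,1],[0,0,0,1,1],[0,0,0,1,1],[0,0,0,1,1],[0,0,0,0,1]]'
python3 - <<'E'
from h import *
i=snap("wrist","w2.npz"); print(i["position"],i["rotation"])
E
python3 iso.py w2.npz
```

```text
clock: 10.78
position: [0.4495, -0.3002, 0.2994]
ee_rot: [3.089, 0.572, -0.0]
force: [-0.5, -0.6, 0.5]
width: 0.998
gripper_force: 0.0
[ 0.52343268 -0.27126172  0.45637397] [-0.26544117  0.18374961 -1.1948968 ]
handle z [0.1162 0.1188 0.12  ] rect (array([ 459.8, -297.4]), 98.9, 21.6, 24.6)
box (array([ 419.1, -315.9]), 148.5, 148.1, 10.1) z 0.0768
bar dir 24.7 centre dist from line mm -0.7 tip [ 502.2 -271.1]
```

```bash
python3 plan.py 481.3 -287.5 130 114.9 481.3 -287.5 90 114.9
```

```text
t 10.8 pos [ 449.4 -300.2  299.4] closing -68.9 tilt 0.02 j7 -0.30 w 1.00 gf 0.0 F [-0.1  0.1 -0.6]
shift-first [ 0.86 -0.01  4.24] turn -0.96 | after turn [0.86 0.05 4.24]
shift-first [0. 0. 1.] turn 0.00 | after turn [0. 0. 1.]
```

```bash
python3 -m creep '[[0.86,-0.01,0,0,1],[0,0,0.85,-0.96,1],[0,0,0.85,0,0.6],[0,0,0.85,0,0.6],[0,0,0.85,0,0.6],[0,0,0.84,0,0.6],[0,0,0.5,0,0.6],[0,0,0.5,0,0.6],[0,0,0,0,0.6],[0,0,0,0,0.6]]' 25
python3 plan.py 481.3 -287.5 90 114.9
python3 -m creep '[[0,0,0,0,0.4],[0,0,0,0,0.2],[0,0,0,0,0],[0,0,0,0,0],[0,0,0,0,0],[0,0,0,0,0]]' 25
python3 plan.py 481.3 -287.5 90 114.9
```

```text
clock: 12.08
position: [0.4818, -0.2882, 0.0907]
ee_rot: [3.067, 0.676, 0.001]
force: [-0.2, -0.0, 0.6]
width: 0.6
gripper_force: 0.0
t 12.1 pos [ 481.8 -288.2   90.7] closing -65.2 tilt 0.07 j7 -0.07 w 0.60 gf 0.0 F [-0.2 -0.   0.6]
shift-first [-0.   -0.02  0.02] turn -0.01 | after turn [-0.   -0.02  0.02]
clock: 12.82
position: [0.4818, -0.2879, 0.0901]
ee_rot: [3.067, 0.676, 0.001]
force: [1.6, -2.0, -0.2]
width: 0.236
gripper_force: 25.0
t 12.8 pos [ 481.8 -287.9   90.1] closing -65.1 tilt 0.05 j7 -0.07 w 0.24 gf 25.0 F [ 1.6 -2.  -0.2]
shift-first [-0.01 -0.01  0.  ] turn -0.01 | after turn [-0.01 -0.01  0.  ]
```

```bash
python3 -m creep '[[-0.004,-0.122,0,-1,0],[-0.004,-0.122,0,-1,0],[-0.004,-0.122,0,-1,0],[-0.004,-0.122,0,-1,0],[-0.004,-0.122,0,-1,0],[-0.004,-0.122,0,-1,0]]'
python3 -m creep '[[-0.004,-0.122,0,-1,0],[-0.004,-0.122,0,-1,0],[-0.004,-0.122,0,-1,0],[-0.004,-0.122,0,-1,0],[-0.004,-0.122,0,-1,0],[-0.004,-0.122,0,-1,0]]'
python3 plan.py 405.6 -247.9 90 10.1
python3 -m creep '[[-0.004,-0.122,0,-1,0],[-0.004,-0.122,0,-1,0],[-0.004,-0.122,0,-1,0],[-0.004,-0.122,0,-1,0],[-0.004,-0.122,0,-1,0],[-0.004,-0.122,0,-1,0],[0,0,0,0,0],[0,0,0,0,0]]'
python3 plan.py 405.6 -247.9 90 10.1
```

```text
clock: 13.58
position: [0.4645, -0.2653, 0.0901]
ee_rot: [2.857, 1.301, 0.001]
force: [3.2, -5.5, -3.6]
width: 0.241
gripper_force: 25.0
clock: 14.32
position: [0.4395, -0.2516, 0.0901]
ee_rot: [2.523, 1.866, -0.0]
force: [5.6, -7.8, -7.7]
width: 0.241
gripper_force: 25.0
t 14.3 pos [ 439.5 -251.6   90.1] closing -17.0 tilt 0.20 j7 0.57 w 0.24 gf 25.0 F [ 5.6 -7.8 -7.7]
shift-first [-0.16 -0.84  0.  ] turn -6.79 | after turn [ 0.24 -0.82  0.  ]
clock: 15.32
position: [0.4107, -0.2494, 0.0901]
ee_rot: [2.082, 2.347, -0.002]
force: [5.8, -8.9, -8.5]
width: 0.237
gripper_force: 25.1
t 15.3 pos [ 410.7 -249.4   90.1] closing 6.8 tilt 0.23 j7 0.91 w 0.24 gf 25.1 F [ 5.8 -8.9 -8.5]
shift-first [ 0.05 -0.12  0.  ] turn -0.81 | after turn [ 0.06 -0.12  0.  ]
```

```bash
python3 -m creep '[[0.02,-0.11,0,-0.85,0],[0,0,0,0,0],[0,0,0,0,0]]'
python3 plan.py 405.6 -247.9 90 10.1
python3 -m creep '[[0,0,0,0,0.3],[0,0,0,0,0.5],[0,0,0,0,0.6],[0,0,0,0,0.6],[0,0,-0.5,0,0.6],[0,0,-1,0,0.6],[0,0,-1,0,0.6],[0.5,0,-1,0,0.6],[0.5,0,-1,0,0.6],[0,0,-0.5,0,0.6],[0,0,0,0,0.6],[0,0,0,0,0.6]]'
python3 - <<'E'
from h import *
i=snap("wrist","w3.npz"); snap("top","top3.npz"); cv2.imwrite("pics/w3.png",cv2.resize(i["pixels"][:300],None,fx=1.4,fy=1.4));
E
python3 iso.py w3.npz;python3 iso.py top3.npz
```

```text
clock: 15.7
position: [0.4067, -0.25, 0.0902]
ee_rot: [2.011, 2.406, -0.003]
force: [6.2, -10.8, -12.5]
width: 0.24
gripper_force: 25.2
t 15.7 pos [ 406.7 -250.    90.2] closing 10.2 tilt 0.33 j7 0.96 w 0.24 gf 25.2 F [  6.2 -10.8 -12.5]
shift-first [ 0.06 -0.02  0.  ] turn 0.03 | after turn [ 0.06 -0.02  0.  ]
clock: 17.2
position: [0.3976, -0.2077, 0.2892]
ee_rot: [-2.014, -2.41, 0.0]
force: [-0.5, -0.3, -0.7]
width: 0.599
gripper_force: 0.0
handle z [0.1152 0.1185 0.12  ] rect (array([ 408.3, -269.6]), 100.5, 20.7, -79.3)
box (array([ 414. , -297.8]), 148.0, 114.1, 10.3) z 0.0772
bar dir 101.9 centre dist from line mm 0.8 tip [ 391.3 -221.6]
handle z [0.1073 0.1088 0.1123] rect (array([ 398.5, -220.4]), 12.7, 1.0, 8.9)
box (array([ 462.7, -291.5]), 178.0, 74.2, -51.1) z 0.0764
bar dir 9.8 centre dist from line mm 80.9 tip [ 392.3 -221.9]
```

View pics/w3.png

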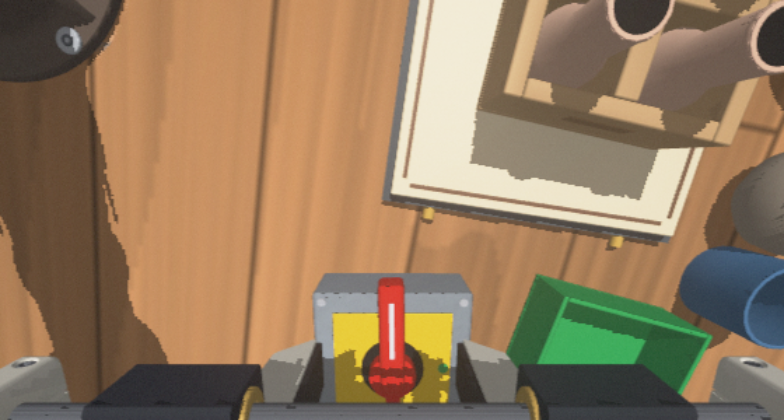

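The isolator reads about 90.4° and the hub and grip look right; I'll check the hasp holes from the top camera once the arm is clear. Now over to the board.

```bash
python3 plan.py 510 180 320 10
```

```text
t 17.3 pos [ 397.4 -207.8  288.9] closing 10.2 tilt 0.11 j7 0.62 w 0.60 gf 0.0 F [-0.2 -0.2  0.2]
shift-first [ 9.04  4.49 -0.78] turn 0.05 | after turn [ 9.06  4.45 -0.78]
```

```bash
python3 -m creep '[[0.82,0.41,-0.07,0,0.6],[0.82,0.41,-0.07,0,0.6],[0.82,0.41,-0.07,0,0.6],[0.82,0.41,-0.07,0,0.6],[0.82,0.41,-0.07,0,0.6],[0.82,0.41,-0.07,0,0.6],[0.82,0.41,-0.07,0,0.6],[0.82,0.41,-0.07,0,0.6],[0.82,0.41,-0.07,0,0.6],[0.82,0.41,-0.07,0,0.6],[0.82,0.41,-0.07,0,0.6],[0,0,0,0,0.6]]'
cat > sh.py <<'E'
import sys; from h import *
i=snap("wrist",sys.argv[1]+".npz"); c=cloud(i); x,y,z=c[...,0],c[...,1],c[...,2]
m=(x>.38)&(x<.66)&(y>.14)&(y<.44)&(z>.030)&(z<.08)
k,l,s,ce=cv2.connectedComponentsWithStats(cv2.erode(m.astype(np.uint8),np.ones((2,2))),connectivity=4)
for a in range(1,k):
    if s[a,4]>150:
        q=c[l==a]; zt=np.percentile(q[:,2],90); t=q[q[:,2]>zt-.006]
        print(s[a,4],ce[a].round(),"top",rect(t[:,:2]),"ztop %.4f"%np.median(t[:,2]),"rgb",i["pixels"][l==a].mean(0)[::-1].round())
b=(x>.42)&(x<.6)&(y>.17)&(y<.4)&(z<.027); print("board z",np.median(z[b]).round(4))
cv2.imwrite("pics/"+sys.argv[1]+".png",i["pixels"])
E
python3 sh.py w4
python3 - <<'E'
from h import *
i=snap("top","top4.npz"); cv2.imwrite("pics/top4.png",cv2.resize(i["pixels"][225:305,360:450],None,fx=5,fy=5,interpolation=cv2.INTER_CUBIC))
E
python3 iso.py top4.npz
```

```text
clock: 18.8
position: [0.5113, 0.1822, 0.3191]
ee_rot: [-2.009, -2.414, 0.003]
force: [0.1, -0.5, -0.4]
width: 0.603
gripper_force: 0.0
2061 [349.  47.] top (array([568.6, 359. ]), 78.3, 33.9, -49.1) ztop 0.0509 rgb [200. 168. 129.]
785 [238.  51.] top (array([427.6, 327.3]), 88.1, 22.8, -89.9) ztop 0.0529 rgb [205. 174. 153.]
1290 [253. 131.] top (array([465.5, 226.9]), 81.1, 35.6, -72.9) ztop 0.0450 rgb [232. 222. 195.]
board z 0.0171
handle z [0.1134 0.1194 0.124 ] rect (array([ 414.3, -277.9]), 101.5, 34.3, -85.1)
box (array([ 418.5, -314. ]), 150.3, 149.6, -79.8) z 0.0777
bar dir 100.0 centre dist from line mm -0.6 tip [ 407.2 -227.6]
```

View pics/w4.png

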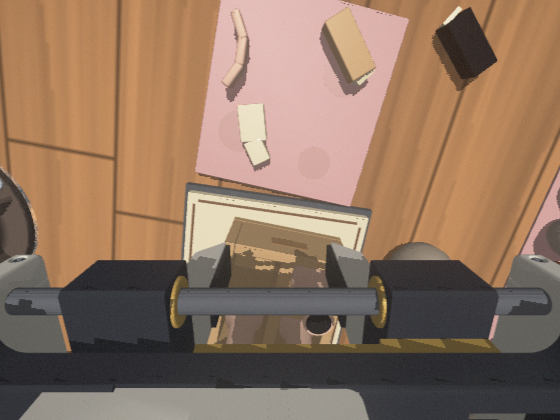

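View pics/top4.png

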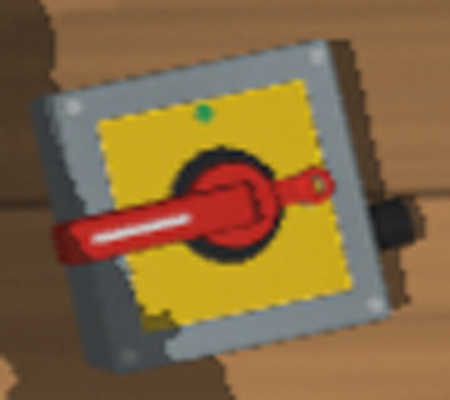

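Isolator: the ear hole at (318,183) in the crop stands over the fixed ear. The handle is at about 100.0° and the box at 10.2°, so it is OFF. In the wrist view the prop is at (349,47), the chunk at (253,131) and the rim shard at (238,51). The rim shard has been knocked about 4 cm, and its bulge faces right (+x). Prop first.

```bash
python3 plan.py 569.5 358.5 90 40.9 569.5 358.5 24 40.9
```

```text
t 18.9 pos [511.2 178.7 319.6] closing 10.2 tilt 0.13 j7 -0.17 w 0.60 gf 0.0 F [ 0.8 -0.   0. ]
shift-first [4.17 2.24 5.73] turn -7.67 | after turn [2.44 4.06 5.73]
shift-first [0.   0.   1.65] turn 0.00 | after turn [0.   0.   1.65]
```

```bash
python3 -m creep '[[0.7,0.37,0.5,0,0.8],[0.7,0.37,0.5,0,0.8],[0.7,0.37,0.75,0,0.8],[0.7,0.37,0.75,0,0.8],[0.7,0.38,0.75,0,0.8],[0.67,0.38,0.75,0,0.8],[0,0,0.58,-1,0.8],[0,0,0.58,-1,0.8],[0,0,0.57,-1,0.8],[0,0,0,-1,0.8],[0,0,0,-1,0.8],[0,0,0,-1,0.8]]'
python3 -m creep '[[0,0,0,-1,0.8],[0,0,0,-0.67,0.8],[0,0,0.7,0,0.8],[0,0,0.7,0,0.8],[0,0,0.25,0,0.8],[0,0,0,0,0.8]]'
python3 plan.py 569.5 358.5 24 40.9
python3 -m creep '[[0,0,0,0,0.5],[0,0,0,0,0.3],[0,0,0,0,0.1],[0,0,0,0,0],[0,0,0,0,0],[0,0,0,0,0]]' 35
python3 -m creep '[[0,0,-0.5,0,0],[0,0,-1,0,0],[0,0,-1,0,0],[0,0,-1,0,0],[0,0,-1,0,0],[0,0,-1,0,0],[0,0,-0.2,0,0],[0,0,0,0,0]]' 35
python3 plan.py 569.5 0 260 40.9 627 -315 260 40.9 627 -315 95 40.9 627 -315 95 -5
```

```text
clock: 20.4
position: [0.5703, 0.3573, 0.0912]
ee_rot: [1.468, 2.777, -0.002]
force: [-0.4, 0.3, 0.3]
width: 0.798
gripper_force: 0.0
clock: 21.15
position: [0.5699, 0.3583, 0.0251]
ee_rot: [-1.306, -2.857, 0.002]
force: [-0.7, -0.0, 0.1]
width: 0.801
gripper_force: 0.0
t 21.1 pos [569.9 358.3  25.1] closing 40.9 tilt 0.08 j7 0.15 w 0.80 gf 0.0 F [-0.7 -0.   0.1]
shift-first [ 0.01 -0.    0.03] turn -0.01 | after turn [ 0.01 -0.    0.03]
clock: 21.9
position: [0.57, 0.3596, 0.0258]
ee_rot: [1.305, 2.858, 0.001]
force: [-1.0, -0.5, 1.7]
width: 0.368
gripper_force: 3.5
clock: 22.9
position: [0.5698, 0.3593, 0.2541]
ee_rot: [1.305, 2.858, 0.001]
force: [0.6, -0.7, -2.0]
width: 0.367
gripper_force: 35.0
t 22.9 pos [569.8 359.3 254.1] closing 40.9 tilt 0.05 j7 0.13 w 0.37 gf 35.0 F [ 0.6 -0.7 -2. ]
shift-first [-6.78 -5.89 -0.15] turn 0.01 | after turn [-6.78 -5.89 -0.15]
shift-first [-6.89 -4.07 -0.  ] turn 0.00 | after turn [-6.89 -4.07 -0.  ]
shift-first [-0.   -0.    4.12] turn 0.00 | after turn [-0.   -0.    4.12]
shift-first [0. 0. 0.] turn 11.48 | after turn [0. 0. 0.]
```

```bash
python3 -m creep '[[-0.76,-0.547,0,0,0],[-0.76,-0.547,0,0,0],[-0.76,-0.547,0,0,0],[-0.76,-0.547,0,0,0],[-0.76,-0.547,0,0,0],[-0.76,-0.547,0,0,0],[-0.76,-0.547,0,0,0],[-0.76,-0.547,0,0,0],[-0.76,-0.547,0,0,0]]'
python3 -m creep '[[-0.76,-0.547,0,0,0],[-0.76,-0.547,0,0,0],[-0.76,-0.547,0,0,0],[-0.76,-0.547,0,0,0],[-0.76,-0.547,0,0,0],[-0.76,-0.547,0,0,0],[-0.76,-0.547,0,0,0],[-0.76,-0.547,0,0,0],[0,0,0,0,0]]'
python3 plan.py 627 -275 50 40.9
```

```text
clock: 24.02
position: [0.5993, 0.0224, 0.2518]
ee_rot: [-1.304, -2.856, 0.003]
force: [1.2, 0.5, -0.9]
width: 0.369
gripper_force: 35.0
clock: 25.15
position: [0.6253, -0.2788, 0.2513]
ee_rot: [-1.311, -2.852, 0.004]
force: [-0.2, 0.4, -0.4]
width: 0.365
gripper_force: 35.0
t 25.1 pos [ 625.3 -278.8  251.3] closing 40.6 tilt 0.24 j7 1.17 w 0.37 gf 35.0 F [-0.2  0.4 -0.4]
shift-first [0.04 0.11 5.03] turn -0.07 | after turn [0.04 0.11 5.03]
```

Lower, release, rise, and go back above the chunk.

```bash
python3 -m creep '[[0.04,0.1,0.9,0,0],[0,0,0.9,0,0],[0,0,0.9,0,0],[0,0,0.9,0,0],[0,0,0.9,0,0],[0,0,0.5,0,0],[0,0,0,0,0],[0,0,0,0,0.5],[0,0,0,0,0.55],[0,0,0,0,0.55],[0,0,-0.5,0,0.55],[0,0,-1,0,0.55]]'
python3 -m creep '[[0,0,-1,0,0.55],[0,0,-1,0,0.55],[0,0,-1,0,0.55],[0,0,-0.5,0,0.55],[0,0,0,0,0.55]]'
python3 plan.py 465.3 227.5 250 17 465.3 227.5 24 17
```

```text
clock: 26.65
position: [0.6286, -0.2705, 0.1141]
ee_rot: [-1.304, -2.856, 0.0]
force: [1.2, -0.5, -0.0]
width: 0.547
gripper_force: 0.0
clock: 27.28
position: [0.6303, -0.2716, 0.2569]
ee_rot: [1.303, 2.853, 0.001]
force: [0.5, 0.5, -0.1]
width: 0.55
gripper_force: 0.0
t 27.3 pos [ 630.3 -271.6  256.9] closing 40.9 tilt 0.29 j7 1.16 w 0.55 gf 0.0 F [ 0.5  0.5 -0.1]
shift-first [12.13  5.05  0.13] turn 5.98 | after turn [13.14 -0.3   0.13]
shift-first [ 0.02 -0.02  5.65] turn 0.00 | after turn [ 0.02 -0.02  5.65]
```

```bash
python3 -m creep '[[0.9,0.4,0,0,0.8],[0.9,0.4,0,0,0.8],[0.9,0.4,0,0,0.8],[0.9,0.4,0,0,0.8],[0.9,0.4,0,0,0.8],[0.9,0.4,0,0,0.8],[0.9,0.4,0,0,0.8],[0.9,0.4,0,0,0.8],[0.9,0.4,0,0,0.8],[0.9,0.4,0,0,0.8],[0.9,0.4,0,0,0.8],[0.9,0.4,0,0,0.8]]'
python3 -m creep '[[0.9,0.25,0,0,0.8],[0.43,0,0,0,0.8],[0,0,0.5,1,0.8],[0,0,0.5,1,0.8],[0,0,0.5,1,0.8],[0,0,0.5,1,0.8],[0,0,0.5,1,0.8],[0,0,0.5,1,0.8],[0,0,0.5,0.45,0.8],[0,0,0,0,0.8]]'
python3 sh.py w5
python3 plan.py 463 236 60 15 463 236 24 15
```

```text
clock: 28.78
position: [0.4904, 0.1821, 0.2529]
ee_rot: [-1.304, -2.857, 0.001]
force: [0.2, -0.4, -0.5]
width: 0.8
gripper_force: 0.0
clock: 30.02
position: [0.4632, 0.2264, 0.1123]
ee_rot: [-1.91, -2.493, 0.005]
force: [-0.3, -0.1, -0.2]
width: 0.799
gripper_force: 0.0
2537 [272.  69.] top (array([427.3, 326.8]), 87.5, 24.0, 89.7) ztop 0.0528 rgb [197. 163. 143.]
3905 [284. 212.] top (array([465.4, 227.3]), 83.3, 36.1, -73.4) ztop 0.0449 rgb [211. 196. 166.]
board z 0.017
t 30.1 pos [463.8 226.9 113.2] closing 15.1 tilt 0.10 j7 -0.21 w 0.80 gf 0.0 F [-0.3 -0.1  0.3]
shift-first [0.23 0.04 1.33] turn 0.03 | after turn [0.23 0.04 1.33]
shift-first [0.  0.  0.9] turn 0.00 | after turn [0.  0.  0.9]
```

```bash
python3 -m creep '[[0.23,0.04,0.7,0,0.8],[0,0,0.7,0,0.8],[0,0,0.6,0,0.8],[0,0,0.23,0,0.8],[0,0,0,0,0.8],[0,0,0,0,0.5],[0,0,0,0,0.3],[0,0,0,0,0.1],[0,0,0,0,0],[0,0,0,0,0],[0,0,0,0,0],[0,0,0,0,0]]' 35
python3 -m creep '[[0,0,-0.5,0,0],[0,0,-1,0,0],[0,0,-1,0,0],[0,0,-1,0,0],[0,0,-1,0,0],[0,0,-1,0,0],[0,0,-0.2,0,0],[0,0,0,0,0]]' 35
python3 plan.py 625 -360 255 15
```

```text
clock: 31.58
position: [0.4634, 0.2374, 0.0245]
ee_rot: [1.91, 2.494, 0.0]
force: [-1.6, -0.5, 4.8]
width: 0.389
gripper_force: 35.0
clock: 32.58
position: [0.4631, 0.2373, 0.2519]
ee_rot: [-1.91, -2.494, 0.0]
force: [0.5, -0.0, -1.5]
width: 0.39
gripper_force: 35.0
t 32.6 pos [463.1 237.3 251.9] closing 15.1 tilt 0.01 j7 -0.26 w 0.39 gf 35.0 F [ 0.5 -0.  -1.5]
shift-first [-1.547e+01  1.000e-02 -8.000e-02] turn 0.03 | after turn [-15.47   0.04  -0.08]
```

```bash
python3 -m creep '[[-0.84,0,0,0,0],[-0.84,0,0,0,0],[-0.84,0,0,0,0],[-0.84,0,0,0,0],[-0.84,0,0,0,0],[-0.84,0,0,0,0],[-0.84,0,0,0,0],[-0.84,0,0,0,0],[-0.84,0,0,0,0]]'
python3 -m creep '[[-0.84,0,0,0,0],[-0.84,0,0,0,0],[-0.84,0,0,0,0],[-0.84,0,0,0,0],[-0.84,0,0,0,0],[-0.84,0,0,0,0],[-0.84,0,0,0,0],[-0.84,0,0,0,0],[-0.84,0,0,0,0],[0,0,0,0,0]]'
python3 plan.py 627 -345 50 15
```

```text
clock: 33.7
position: [0.5414, -0.0556, 0.2502]
ee_rot: [-1.908, -2.493, 0.003]
force: [0.4, 0.4, -0.1]
width: 0.39
gripper_force: 35.0
clock: 34.95
position: [0.6194, -0.3495, 0.2492]
ee_rot: [-1.913, -2.488, 0.005]
force: [0.0, 1.6, -1.4]
width: 0.391
gripper_force: 35.0
t 35.0 pos [ 619.4 -349.5  249.2] closing 14.9 tilt 0.25 j7 0.88 w 0.39 gf 35.0 F [ 0.   1.6 -1.4]
shift-first [0.06 0.23 4.98] turn -0.03 | after turn [0.06 0.23 4.98]
```

```bash
python3 -m creep '[[0.06,0.2,0.9,0,0],[0,0,0.9,0,0],[0,0,0.9,0,0],[0,0,0.9,0,0],[0,0,0.9,0,0],[0,0,0.5,0,0],[0,0,0,0,0],[0,0,0,0,0.5],[0,0,0,0,0.55],[0,0,0,0,0.55],[0,0,-0.5,0,0.55],[0,0,-1,0,0.55]]'
python3 -m creep '[[0,0,-1,0,0.55],[0,0,-1,0,0.55],[0,0,-1,0,0.55],[0,0,-0.5,0,0.55],[0,0,0,0,0.55]]'
python3 plan.py 433 320 250 0
```

```text
clock: 36.45
position: [0.6274, -0.3417, 0.1128]
ee_rot: [-1.908, -2.493, 0.001]
force: [0.3, 0.1, 1.4]
width: 0.552
gripper_force: 0.0
clock: 37.08
position: [0.6289, -0.3429, 0.2558]
ee_rot: [1.907, 2.49, 0.002]
force: [0.4, 0.3, -0.8]
width: 0.552
gripper_force: 0.0
t 37.1 pos [ 628.9 -342.9  255.8] closing 15.1 tilt 0.29 j7 0.87 w 0.55 gf 0.0 F [ 0.4  0.3 -0.8]
shift-first [17.28 -0.41  0.09] turn 3.78 | after turn [16.57 -4.9   0.09]
```

```bash
python3 -m creep '[[0.9,0,0,0,0.55],[0.9,0,0,0,0.55],[0.9,0,0,0,0.55],[0.9,0,0,0,0.55],[0.9,0,0,0,0.55],[0.9,0,0,0,0.55],[0.9,0,0,0,0.55],[0.9,0,0,0,0.55],[0.9,0,0,0,0.55],[0.9,0,0,0,0.55],[0.9,0,0,0,0.55],[0.9,0,0,0,0.55]]'
python3 -m creep '[[0.9,-0.05,0,0,0.55],[0.9,-0.1,0,0,0.55],[0.9,-0.1,0,0,0.55],[0.9,-0.1,0.5,0,0.55],[0.9,-0.06,0.5,0,0.55],[0,0,0.5,1,0.55],[0,0,0.5,1,0.55],[0,0,0.5,1,0.55],[0,0,0.5,0.78,0.55],[0,0,0,0,0.55]]'
python3 sh.py w6
python3 - <<'E'
from h import *
i=load("w6.npz"); c=cloud(i); 
m=(c[...,0]>.38)&(c[...,1]>.27)&(c[...,1]<.4)&(c[...,2]>.048)&(c[...,2]<.06)
q=c[m]*1e3
for y in range(280,380,8):
    s=q[abs(q[:,1]-y)<4]
    if len(s)>5: print(y,np.percentile(s[:,0],[3,50,97]).round(1))
E
python3 plan.py 433 327 60 0
```

```text
clock: 38.58
position: [0.5145, 0.0759, 0.2518]
ee_rot: [-1.909, -2.494, 0.001]
force: [0.8, -0.5, -0.1]
width: 0.55
gripper_force: 0.0
clock: 39.83
position: [0.4512, 0.2435, 0.1308]
ee_rot: [-2.22, -2.222, 0.006]
force: [0.8, -0.6, 0.2]
width: 0.55
gripper_force: 0.0
1978 [251. 104.] top (array([427.3, 327.6]), 89.7, 23.8, 90.0) ztop 0.0528 rgb [204. 169. 149.]
board z 0.017
280 [419.5 421.7 423.8]
288 [414.9 421.2 427.3]
296 [417.3 424.6 431.5]
304 [422.1 429.3 436.1]
312 [426.3 432.6 437.9]
320 [427.3 433.4 438.7]
328 [427.6 433.3 438.8]
336 [427.9 433.8 438.9]
344 [426.6 432.6 438.3]
352 [422.  429.2 436.2]
360 [418. 425. 432.]
368 [415.5 421.8 428. ]
376 [420.7 422.3 423.9]
t 39.9 pos [452.  243.9 131.8] closing 0.1 tilt 0.12 j7 -0.48 w 0.55 gf 0.0 F [ 1.1 -0.6  0.9]
shift-first [ 2.08 -0.47  1.79] turn 0.02 | after turn [ 2.08 -0.47  1.79]
```

View pics/w6.png

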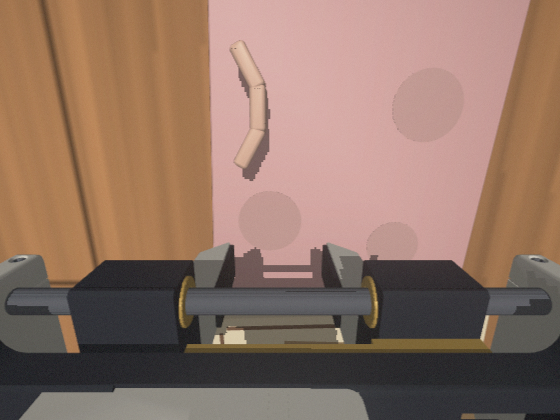

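The rim shard stands alone on the board, with its straight middle at (258,107), i.e. world (433,328) along y. Grasping it across x.

```bash
python3 -m creep '[[0.7,-0.16,0.2,0,0.55],[0.7,-0.16,0.4,0,0.55],[0.7,-0.15,0.5,0,0.55],[0,0,0.8,0,0.55],[0,0,0.75,0,0.55],[0,0,0,0,0.55],[0,0,0,0,0.35],[0,0,0,0,0.15],[0,0,0,0,0],[0,0,0,0,0],[0,0,0,0,0],[0,0,0,0,0]]' 30
python3 plan.py 433.3 328 24 0
python3 -m creep '[[0,0,0,0,0],[0,0,-0.5,0,0],[0,0,-1,0,0],[0,0,-1,0,0],[0,0,-1,0,0],[0,0,-1,0,0],[0,0,-1,0,0],[0,0,-0.2,0,0],[0,0,0,0,0]]' 30
python3 plan.py 627 -310 250 0
```

```text
clock: 41.38
position: [0.4341, 0.3286, 0.0267]
ee_rot: [-2.221, -2.221, -0.001]
force: [-0.3, -0.3, 7.2]
width: 0.132
gripper_force: 30.0
t 41.4 pos [434.1 328.6  26.7] closing -0.0 tilt 0.04 j7 -0.59 w 0.13 gf 30.0 F [-0.3 -0.3  7.2]
shift-first [-0.01 -0.02  0.07] turn -0.00 | after turn [-0.01 -0.02  0.07]
clock: 42.5
position: [0.4337, 0.3283, 0.254]
ee_rot: [-2.221, -2.222, 0.0]
force: [-1.2, 0.2, -1.5]
width: 0.126
gripper_force: 30.0
t 42.5 pos [433.7 328.3 254. ] closing 0.0 tilt 0.01 j7 -0.67 w 0.13 gf 30.0 F [-1.2  0.2 -1.5]
shift-first [-15.96   4.83   0.1 ] turn 0.00 | after turn [-15.96   4.83   0.1 ]
```

```bash
python3 -m creep '[[-0.84,0.254,0,0,0],[-0.84,0.254,0,0,0],[-0.84,0.254,0,0,0],[-0.84,0.254,0,0,0],[-0.84,0.254,0,0,0],[-0.84,0.254,0,0,0],[-0.84,0.254,0,0,0],[-0.84,0.254,0,0,0],[-0.84,0.254,0,0,0]]'
python3 -m creep '[[-0.84,0.254,0,0,0],[-0.84,0.254,0,0,0],[-0.84,0.254,0,0,0],[-0.84,0.254,0,0,0],[-0.84,0.254,0,0,0],[-0.84,0.254,0,0,0],[-0.84,0.254,0,0,0],[-0.84,0.254,0,0,0],[-0.84,0.254,0,0,0],[-0.84,0.25,0,0,0],[0,0,0,0,0]]'
python3 plan.py 630 -310 68 0
python3 - <<'E'
from h import *
i=snap("top","top7.npz"); im=i["pixels"]; cv2.imwrite("pics/top7.png",cv2.resize(im[130:310,110:450],None,fx=2.3,fy=2.3,interpolation=cv2.INTER_CUBIC))
E
```

```text
clock: 43.62
position: [0.5246, 0.0248, 0.2524]
ee_rot: [-2.22, -2.22, 0.004]
force: [1.0, 0.7, -0.7]
width: 0.129
gripper_force: 30.0
clock: 45.0
position: [0.6253, -0.3132, 0.2514]
ee_rot: [-2.225, -2.215, 0.006]
force: [-0.2, 0.2, -0.5]
width: 0.127
gripper_force: 30.0
t 45.0 pos [ 625.3 -313.2  251.4] closing -0.2 tilt 0.24 j7 0.60 w 0.13 gf 30.0 F [-0.2  0.2 -0.5]
shift-first [0.09 0.14 4.58] turn -0.06 | after turn [0.08 0.14 4.58]
```

View pics/top7.png

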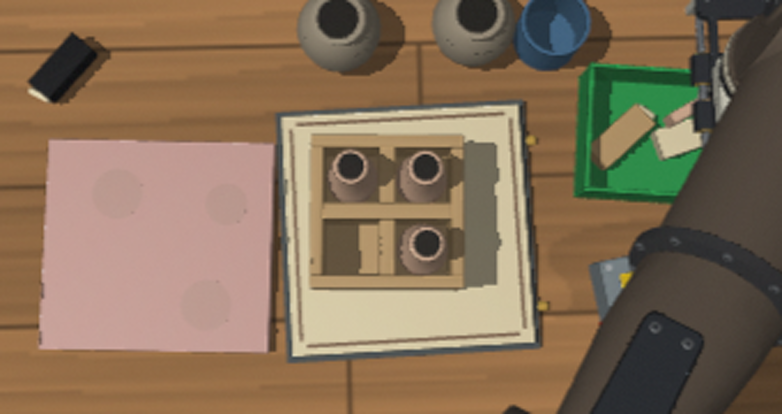

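The board is bare and the bin holds the prop (622,135) and the chunk (682,130). The three vases still stand in their wells. Now I'll release the rim shard and move over the saggar to measure the vases.

```bash
python3 -m creep '[[0.09,0.13,0.9,0,0],[0,0,0.9,0,0],[0,0,0.9,0,0],[0,0,0.9,0,0],[0,0,0.5,0,0],[0,0,0.4,0,0],[0,0,0,0,0],[0,0,0,0,0.25],[0,0,0,0,0.35],[0,0,0,0,0.35],[0,0,-0.5,0,0.35],[0,0,-1,0,0.35]]'
python3 -m creep '[[0,0,-1,0,0.5],[0,0,-1,0,0.6],[0,0,-1,0,0.6],[0,0,-0.7,0,0.6],[0,0,0,0,0.6]]'
python3 plan.py 520 -110 320 0
```

```text
clock: 46.55
position: [0.6313, -0.3059, 0.1348]
ee_rot: [-2.22, -2.22, 0.002]
force: [0.5, 0.0, 1.2]
width: 0.343
gripper_force: 0.0
clock: 47.18
position: [0.6329, -0.3074, 0.2868]
ee_rot: [2.218, 2.217, 0.003]
force: [0.2, 0.2, -1.0]
width: 0.599
gripper_force: 0.0
t 47.2 pos [ 632.9 -307.4  286.8] closing -0.0 tilt 0.35 j7 0.58 w 0.60 gf 0.0 F [ 0.2  0.2 -1. ]
shift-first [ 4.93 -2.82 -0.86] turn -0.00 | after turn [ 4.93 -2.82 -0.86]
```

```bash
python3 -m creep '[[0.82,-0.47,-0.15,0,0.6],[0.82,-0.47,-0.15,0,0.6],[0.82,-0.47,-0.15,0,0.6],[0.82,-0.47,-0.15,0,0.6],[0.82,-0.47,-0.15,0,0.6],[0.82,-0.47,-0.15,0,0.6],[0,0,0,0,0.6],[0,0,0,0,0.6]]'
cat > necks.py <<'E'
import sys; from h import *
i=snap("wrist",sys.argv[1]+".npz"); c=cloud(i); x,y,z=c[...,0],c[...,1],c[...,2]
from cell import readout
M=R.from_rotvec(readout.observe()["ee_rot"]).as_matrix(); corr=-1.2*M[:2,0]+.4*M[:2,1]
m=((z>.18)&(z<.21)&(x>.4)&(x<.7)&(y>-.15)&(y<.45)).astype(np.uint8)
k,l,s,ce=cv2.connectedComponentsWithStats(m)
for a in range(1,k):
    if s[a,4]>60:
        v,u=np.nonzero(l==a); ct=cv2.convexHull(np.int32(np.c_[u,v])).reshape(-1,2)
        zt=np.percentile(z[l==a],80)
        (cx,cy),r=cv2.minEnclosingCircle(np.float32(plane(i,ct,zt)[:,:2]*1e3))
        q=plane(i,ct,zt)[:,:2]*1e3; (ex,ey),ax,_=cv2.fitEllipse(np.float32(q)) if len(q)>5 else ((0,0),(0,0),0)
        print(s[a,4],ce[a].round(),"z %.4f"%zt,"circle",round(cx,1),round(cy,1),round(2*r,1),"ellipse",round(ex,1),round(ey,1),np.round(ax,1),"corrected",(np.array([cx,cy])+corr).round(1))
m=(z>.12)&(z<.134)&(x>.4)&(x<.7)&(y>-.12)&(y<.12); print("saggar",rect(c[m][:,:2]),np.median(z[m]).round(4))
E
python3 necks.py w8; python3 plan.py 579.5 51 200 0
```

```text
clock: 48.18
position: [0.5192, -0.1101, 0.3184]
ee_rot: [2.221, 2.221, -0.0]
force: [0.1, -0.2, -0.4]
width: 0.601
gripper_force: 0.0
1476 [352.  18.] z 0.1921 circle 578.7 46.8 37.3 ellipse 578.2 47.6 [34.7 37.1] corrected [579.1  45.6]
1286 [255. 112.] z 0.1921 circle 496.5 -28.2 35.5 ellipse 496.5 -28.2 [35.1 35.3] corrected [496.9 -29.4]
1298 [343. 113.] z 0.1920 circle 575.4 -29.1 36.1 ellipse 575.4 -29.2 [35.1 35.8] corrected [575.8 -30.3]
saggar (array([537.4,   3.8]), 170.5, 155.0, -1.5) 0.1258
t 48.2 pos [ 519.2 -110.5  318.2] closing -0.1 tilt 0.03 j7 0.23 w 0.60 gf 0.0 F [-0.1 -0.8  0.1]
shift-first [4.04 1.5  2.95] turn -0.01 | after turn [4.04 1.51 2.95]
```

Top-camera y reads about 2.7 mm high: that is its offset on the isolator box against the mean of two opposite wrist views. After correcting, the necks agree: A (579,48), B (576,-29.6), C (497,-29.5), tops at 0.192. Vase A first.

```bash
python3 plan.py 579.2 47.8 240 0
python3 -m creep '[[0.8,0.3,0.2,0,0.6],[0.8,0.3,0.3,0,0.6],[0.8,0.3,0.5,0,0.6],[0.8,0.3,0.5,0,0.6],[0.76,0.3,0.45,0,0.6],[0,0,0,0,0.6]]'
python3 plan.py 579.2 47.8 142 0
```

```text
t 48.2 pos [ 519.2 -110.5  318.2] closing -0.1 tilt 0.03 j7 0.23 w 0.60 gf 0.0 F [-0.1 -0.8  0.1]
shift-first [3.96 1.5  1.95] turn -0.01 | after turn [3.96 1.5  1.95]
clock: 48.98
position: [0.5792, 0.0507, 0.2379]
ee_rot: [-2.217, -2.223, 0.004]
force: [0.1, -0.3, -0.1]
width: 0.605
gripper_force: 0.0
t 49.0 pos [579.2  50.7 237.9] closing 0.2 tilt 0.20 j7 -0.02 w 0.60 gf 0.0 F [ 0.1 -0.3 -0.1]
shift-first [-0.07  0.01  2.4 ] turn 0.04 | after turn [-0.07  0.01  2.4 ]
```

```bash
python3 -m creep '[[0,0,0.5,0,0.55],[0,0,0,0,0.55],[0,0,0,0,0.55]]' 40 >/dev/null
python3 plan.py 579.2 47.8 142 0
```

```text
t 49.4 pos [579.6  47.7 221. ] closing -0.1 tilt 0.04 j7 -0.02 w 0.55 gf 0.0 F [0.5 0.1 0.2]
shift-first [ 0.   -0.01  1.97] turn -0.02 | after turn [ 0.   -0.01  1.97]
```

```bash
python3 -m creep '[[0,0,0.5,0,0.55],[0,0,0.6,0,0.55],[0,0,0.5,0,0.55],[0,0,0.37,0,0.55],[0,0,0,0,0.55],[0,0,0,0,0.45],[0,0,0,0,0.38],[0,0,0,0,0.2],[0,0,0,0,0],[0,0,0,0,0],[0,0,0,0,0]]' 40
python3 -m creep '[[0,0,0,0,0],[0,0,-0.3,0,0],[0,0,-0.4,0,0],[0,0,-0.5,0,0],[0,0,-0.5,0,0],[0,0,-0.5,0,0],[0,0,-0.5,0,0],[0,0,-0.2,0,0],[0,0,0,0,0],[0,0,0,0,0]]' 40
python3 plan.py 570 345 258 0
```

```text
clock: 50.72
position: [0.5798, 0.0489, 0.1422]
ee_rot: [2.221, 2.221, 0.002]
force: [0.5, 1.1, 5.3]
width: 0.369
gripper_force: 39.9
clock: 51.98
position: [0.5787, 0.0488, 0.2568]
ee_rot: [-2.221, -2.221, 0.002]
force: [0.3, 0.6, -3.4]
width: 0.368
gripper_force: 39.9
t 52.0 pos [578.7  48.8 256.8] closing 0.0 tilt 0.08 j7 -0.03 w 0.37 gf 39.9 F [ 0.3  0.6 -3.4]
shift-first [ 7.4  -0.22 -0.03] turn 0.00 | after turn [ 7.4  -0.22 -0.03]
```

```bash
python3 -m creep '[[0.4,-0.02,0,0,0],[0.7,-0.02,0,0,0],[0.8,-0.02,0,0,0],[0.8,-0.02,0,0,0],[0.8,-0.02,0,0,0],[0.8,-0.02,0,0,0],[0.8,-0.02,0,0,0],[0.8,-0.02,0,0,0],[0.7,-0.02,0,0,0],[0.5,0,0,0,0],[0.3,0,0,0,0],[0,0,0,0,0]]'
python3 -m creep '[[0,0,0.7,0,0],[0,0,0.8,0,0],[0,0,0.8,0,0],[0,0,0.6,0,0],[0,0,0.3,0,0],[0,0,0,0,0]]'
cat > held.py <<'E'
from h import *; from cell import readout
i=snap("scene","s.npz"); p=readout.observe()["position"]; c=cloud(i); x,y,z=c[...,0],c[...,1],c[...,2]
m=(np.hypot(x-p[0],y-p[1])<.04)&(z>.019+.003)&(z<p[2]-.005); q=c[m]
print("scene held: lowest",np.percentile(q[:,2],[1,3]).round(4),"top under",q[:,2].max().round(3))
for z0 in np.arange(.02,.2,.02):
    s=q[abs(q[:,2]-z0)<.01]
    if len(s)>8: print(round(z0,2),s[:,:2].mean(0).round(3),len(s))
E
python3 held.py; python3 plan.py 570 345 118 0
```

```text
clock: 53.48
position: [0.5719, 0.3452, 0.2573]
ee_rot: [2.221, 2.222, -0.001]
force: [-0.3, 0.8, -3.7]
width: 0.369
gripper_force: 39.9
clock: 54.22
position: [0.5721, 0.3438, 0.1293]
ee_rot: [2.222, 2.22, -0.002]
force: [0.6, 0.2, -2.2]
width: 0.364
gripper_force: 39.9
scene held: lowest [0.0312 0.0357] top under 0.125
0.04 [0.588 0.36 ] 95
0.06 [0.59  0.361] 163
0.08 [0.589 0.36 ] 199
0.1 [0.585 0.356] 251
0.12 [0.581 0.355] 103
t 54.3 pos [572.5 344.3 130.2] closing -0.0 tilt 0.04 j7 -0.45 w 0.37 gf 39.9 F [ 0.1 -0.1 -2.3]
shift-first [ 0.02 -0.06  0.3 ] turn -0.01 | after turn [ 0.02 -0.06  0.3 ]
```

```bash
python3 -m creep '[[0,0,0.2,0,0],[0,0,0.08,0,0],[0,0,0.03,0,0],[0,0,0,0,0],[0,0,0,0,0]]'
python3 plan.py 570 345 118 0
```

```text
clock: 54.9
position: [0.5724, 0.345, 0.1182]
ee_rot: [2.221, 2.221, 0.002]
force: [-1.1, -0.8, 5.6]
width: 0.37
gripper_force: 39.9
t 54.9 pos [572.4 345.  118.2] closing 0.0 tilt 0.07 j7 -0.45 w 0.37 gf 39.9 F [-1.1 -0.8  5.6]
shift-first [ 0.   -0.06  0.  ] turn 0.00 | after turn [ 0.   -0.06  0.  ]
```

Contact (+8 N). Release gently, rise, and go to vase B.

```bash
python3 -m creep '[[0,0,0,0,0.4],[0,0,0,0,0.45],[0,0,0,0,0.5],[0,0,0,0,0.55],[0,0,0,0,0.55],[0,0,-0.3,0,0.55],[0,0,-0.7,0,0.55],[0,0,-0.8,0,0.55],[0,0,-0.8,0,0.55],[0,0,-0.2,0,0.55],[0,0,0,0,0.55]]'
python3 plan.py 575.9 -29.6 221 0
```

```text
clock: 56.28
position: [0.5721, 0.3449, 0.2296]
ee_rot: [2.221, 2.222, 0.002]
force: [0.3, 1.1, -0.1]
width: 0.55
gripper_force: 0.0
t 56.3 pos [572.1 344.9 229.6] closing 0.0 tilt 0.06 j7 -0.48 w 0.55 gf 0.0 F [ 0.3  1.1 -0.1]
shift-first [-9.36  0.09  0.21] turn 0.00 | after turn [-9.36  0.1   0.21]
```

```bash
python3 -m creep '[[-0.9,0,0,0,0.55],[-0.9,0,0,0,0.55],[-0.9,0,0,0,0.55],[-0.9,0,0,0,0.55],[-0.9,0,0,0,0.55],[-0.9,0.02,0,0,0.55],[-0.9,0.02,0,0,0.55],[-0.9,0.02,0,0,0.55],[-0.9,0.02,0,0,0.55],[-0.9,0.02,0.1,0,0.55],[-0.36,0,0.1,0,0.55],[0,0,0,0,0.55]]'
python3 -m creep '[[0,0,0,0,0.55],[0,0,0,0,0.55]]' >/dev/null
python3 plan.py 575.9 -29.6 142 0
```

```text
clock: 57.78
position: [0.5754, -0.0299, 0.2201]
ee_rot: [-2.222, -2.219, 0.002]
force: [1.1, 0.3, -0.0]
width: 0.55
gripper_force: 0.0
t 58.0 pos [576.1 -27.9 221.1] closing 0.1 tilt 0.03 j7 0.12 w 0.55 gf 0.0 F [-0.   0.2  1. ]
shift-first [-0.04 -0.01  1.98] turn 0.03 | after turn [-0.04 -0.01  1.98]
```

```bash
python3 -m creep '[[-0.04,-0.01,0.5,0,0.55],[0,0,0.6,0,0.55],[0,0,0.5,0,0.55],[0,0,0.38,0,0.55],[0,0,0,0,0.55],[0,0,0,0,0.45],[0,0,0,0,0.38],[0,0,0,0,0.2],[0,0,0,0,0],[0,0,0,0,0],[0,0,0,0,0]]' 40
python3 -m creep '[[0,0,0,0,0],[0,0,-0.3,0,0],[0,0,-0.4,0,0],[0,0,-0.5,0,0],[0,0,-0.5,0,0],[0,0,-0.5,0,0],[0,0,-0.5,0,0],[0,0,-0.2,0,0],[0,0,0,0,0],[0,0,0,0,0]]' 40
python3 plan.py 565 228 258 0
```

```text
clock: 59.4
position: [0.5762, -0.0312, 0.1426]
ee_rot: [2.221, 2.221, 0.002]
force: [0.5, -0.1, 6.9]
width: 0.369
gripper_force: 39.9
clock: 60.65
position: [0.5749, -0.0311, 0.2572]
ee_rot: [-2.221, -2.221, 0.002]
force: [0.2, 0.0, -2.2]
width: 0.368
gripper_force: 39.9
t 60.6 pos [574.9 -31.1 257.2] closing 0.0 tilt 0.09 j7 0.11 w 0.37 gf 39.9 F [ 0.2  0.  -2.2]
shift-first [ 6.48 -0.25 -0.02] turn 0.00 | after turn [ 6.48 -0.25 -0.02]
```

```bash
python3 -m creep '[[0.4,-0.02,0,0,0],[0.7,-0.03,0,0,0],[0.8,-0.04,0,0,0],[0.8,-0.04,0,0,0],[0.8,-0.04,0,0,0],[0.8,-0.04,0,0,0],[0.8,-0.04,0,0,0],[0.7,0,0,0,0],[0.4,0,0,0,0],[0.28,0,0,0,0],[0,0,0,0,0]]'
python3 -m creep '[[0,0,0.7,0,0],[0,0,0.8,0,0],[0,0,0.8,0,0],[0,0,0.6,0,0],[0,0,0.3,0,0],[0,0,0,0,0]]'
python3 held.py; python3 plan.py 565 228 118 0
```

```text
clock: 62.02
position: [0.5654, 0.2284, 0.2577]
ee_rot: [-2.221, -2.222, 0.001]
force: [-0.5, -0.7, -2.5]
width: 0.368
gripper_force: 39.9
clock: 62.78
position: [0.5655, 0.2271, 0.1296]
ee_rot: [2.222, 2.22, -0.002]
force: [0.0, 0.1, -2.5]
width: 0.366
gripper_force: 39.9
scene held: lowest [0.0301 0.0347] top under 0.125
0.04 [0.581 0.246] 84
0.06 [0.581 0.247] 152
0.08 [0.581 0.246] 175
0.1 [0.577 0.242] 206
0.12 [0.575 0.241] 87
t 62.8 pos [566.  227.5 130.5] closing -0.0 tilt 0.03 j7 -0.30 w 0.37 gf 39.9 F [ 0.4 -0.7 -2.3]
shift-first [ 0.01 -0.03  0.31] turn -0.01 | after turn [ 0.01 -0.03  0.31]
```

```bash
python3 -m creep '[[0,0,0.2,0,0],[0,0,0.08,0,0],[0,0,0.03,0,0],[0,0,0,0,0],[0,0,0,0,0]]'
python3 -m creep '[[0,0,0,0,0.4],[0,0,0,0,0.45],[0,0,0,0,0.5],[0,0,0,0,0.55],[0,0,0,0,0.55],[0,0,-0.3,0,0.55],[0,0,-0.7,0,0.55],[0,0,-0.8,0,0.55],[0,0,-0.8,0,0.55],[0,0,-0.2,0,0.55],[0,0,0,0,0.55]]'
python3 plan.py 496.7 -29.5 221 0
```

```text
clock: 63.45
position: [0.5659, 0.2282, 0.1186]
ee_rot: [2.221, 2.222, 0.002]
force: [-1.7, -0.3, 5.3]
width: 0.37
gripper_force: 39.9
clock: 64.82
position: [0.5657, 0.2281, 0.23]
ee_rot: [2.221, 2.221, 0.002]
force: [-0.3, -0.6, 0.6]
width: 0.551
gripper_force: 0.0
t 64.8 pos [565.7 228.1 230. ] closing 0.0 tilt 0.06 j7 -0.33 w 0.55 gf 0.0 F [-0.3 -0.6  0.6]
shift-first [-6.44 -1.73  0.22] turn 0.00 | after turn [-6.44 -1.72  0.22]
```

```bash
python3 -m creep '[[-0.8,-0.22,0,0,0.55],[-0.8,-0.22,0,0,0.55],[-0.8,-0.22,0,0,0.55],[-0.8,-0.22,0,0,0.55],[-0.8,-0.22,0,0,0.55],[-0.8,-0.21,0,0,0.55],[-0.8,-0.21,0.1,0,0.55],[-0.84,-0.21,0.1,0,0.55],[0,0,0,0,0.55],[0,0,0,0,0.55],[0,0,0,0,0.55]]'
python3 plan.py 496.7 -29.5 142 0
```

```text
clock: 66.2
position: [0.4965, -0.0285, 0.2212]
ee_rot: [-2.219, -2.223, 0.0]
force: [0.4, 0.6, -0.8]
width: 0.546
gripper_force: 0.0
t 66.2 pos [496.5 -28.5 221.2] closing 0.1 tilt 0.03 j7 0.08 w 0.55 gf 0.0 F [ 0.4  0.6 -0.8]
shift-first [-0.03  0.01  1.98] turn 0.03 | after turn [-0.03  0.01  1.98]
```

```bash
python3 -m creep '[[-0.03,0,0.5,0,0.55],[0,0,0.6,0,0.55],[0,0,0.5,0,0.55],[0,0,0.38,0,0.55],[0,0,0,0,0.55],[0,0,0,0,0.45],[0,0,0,0,0.38],[0,0,0,0,0.2],[0,0,0,0,0],[0,0,0,0,0],[0,0,0,0,0]]' 40
python3 -m creep '[[0,0,0,0,0],[0,0,-0.3,0,0],[0,0,-0.4,0,0],[0,0,-0.5,0,0],[0,0,-0.5,0,0],[0,0,-0.5,0,0],[0,0,-0.5,0,0],[0,0,-0.2,0,0],[0,0,0,0,0],[0,0,0,0,0]]' 40
python3 plan.py 455 285 258 0
```

```text
clock: 67.58
position: [0.497, -0.0308, 0.1429]
ee_rot: [2.221, 2.221, 0.002]
force: [0.2, -0.1, 6.4]
width: 0.371
gripper_force: 39.9
clock: 68.82
position: [0.4958, -0.0307, 0.2576]
ee_rot: [-2.221, -2.221, 0.002]
force: [-0.7, -0.2, -1.6]
width: 0.368
gripper_force: 39.9
t 68.8 pos [495.8 -30.7 257.6] closing 0.0 tilt 0.08 j7 0.06 w 0.37 gf 39.9 F [-0.7 -0.2 -1.6]
shift-first [ 7.89 -1.02 -0.01] turn 0.00 | after turn [ 7.89 -1.02 -0.01]
```

```bash
python3 -m creep '[[0.4,-0.06,0,0,0],[0.7,-0.1,0,0,0],[0.8,-0.12,0,0,0],[0.8,-0.12,0,0,0],[0.8,-0.12,0,0,0],[0.8,-0.12,0,0,0],[0.8,-0.12,0,0,0],[0.8,-0.12,0,0,0],[0.8,-0.1,0,0,0],[0.7,-0.04,0,0,0],[0.5,0,0,0,0],[0,0,0,0,0]]'
python3 -m creep '[[0,0,0,0,0],[0,0,0.7,0,0],[0,0,0.8,0,0],[0,0,0.8,0,0],[0,0,0.6,0,0],[0,0,0.3,0,0],[0,0,0,0,0]]'
python3 held.py; python3 plan.py 455 285 118 0
```

```text
clock: 70.32
position: [0.4552, 0.2863, 0.2576]
ee_rot: [-2.219, -2.224, 0.002]
force: [-0.9, -0.7, -2.0]
width: 0.37
gripper_force: 39.9
clock: 71.2
position: [0.4556, 0.2843, 0.1301]
ee_rot: [2.222, 2.22, -0.002]
force: [-0.1, 0.4, -1.6]
width: 0.366
gripper_force: 39.9
scene held: lowest [0.0317 0.0348] top under 0.126
0.04 [0.469 0.306] 72
0.06 [0.469 0.31 ] 102
0.08 [0.467 0.309] 122
0.1 [0.468 0.3  ] 198
0.12 [0.466 0.296] 88
t 71.2 pos [456.  284.8 130.8] closing -0.0 tilt 0.02 j7 -0.55 w 0.37 gf 39.9 F [-0.4  1.1 -1.1]
shift-first [ 0.   -0.02  0.32] turn -0.01 | after turn [ 0.   -0.02  0.32]
```

```bash
python3 -m creep '[[0,0,0.2,0,0],[0,0,0.08,0,0],[0,0,0.03,0,0],[0,0,0,0,0],[0,0,0,0,0]]'
python3 -m creep '[[0,0,0,0,0.4],[0,0,0,0,0.45],[0,0,0,0,0.5],[0,0,0,0,0.55],[0,0,0,0,0.55],[0,0,-0.3,0,0.55],[0,0,-0.7,0,0.55],[0,0,-0.8,0,0.55],[0,0,-0.8,0,0.55],[0,0,-0.9,0,0.55],[0,0,-0.9,0,0.55],[0,0,0,0,0.55]]'
python3 -m creep '[[-0.8,0,0,0,0.55],[-0.8,0.3,0,0,0.55],[-0.8,0.3,0,0,0.55],[-0.8,0.3,0,0,0.55],[-0.8,0.3,0,0,0.55],[-0.8,0.2,0,0,0.55],[-0.8,0,0,0,0.55],[0,0,0,0,0.55],[0,0,0,0,0.55]]'
python3 - <<'E'
from meas import *
for n in ("top","scene"):
    i=snap(n,n+"9.npz"); cv2.imwrite(f"pics/{n}9.png",i["pixels"])
    c=cloud(i); m=((c[...,2]>.15)&(c[...,2]<.18)&(c[...,0]>.4)&(c[...,1]>.15)&(c[...,1]<.45)).astype(np.uint8)
    k,l,s,_=cv2.connectedComponentsWithStats(m)
    for a in range(1,k):
        if s[a,4]>40: print(n,rect(c[l==a][:,:2]),np.median(c[l==a][:,2]).round(3))
E
python3 iso.py top9.npz
```

```text
clock: 71.88
position: [0.4558, 0.2855, 0.1189]
ee_rot: [-2.221, -2.222, -0.002]
force: [-1.3, -1.9, 7.4]
width: 0.371
gripper_force: 39.9
clock: 73.38
position: [0.4569, 0.2859, 0.2976]
ee_rot: [2.221, 2.221, 0.01]
force: [-0.5, -0.0, 0.3]
width: 0.553
gripper_force: 0.0
clock: 74.5
position: [0.5113, 0.0619, 0.2938]
ee_rot: [-2.22, -2.221, -0.0]
force: [-0.1, -0.0, -1.1]
width: 0.547
gripper_force: 0.0
top (array([571. , 346.3]), 35.4, 33.9, 47.9) 0.168
top (array([564.7, 230.5]), 34.9, 34.7, -3.0) 0.168
top (array([453.9, 288.7]), 34.9, 33.9, 88.6) 0.168
scene (array([457.7, 290.7]), 36.0, 34.0, 5.9) 0.167
scene (array([567.9, 231.9]), 35.9, 35.2, 9.4) 0.167
scene (array([573.7, 347.7]), 36.4, 35.1, 23.4) 0.167
handle z [0.1112 0.1187 0.1231] rect (array([ 422.1, -308. ]), 29.8, 22.5, 4.2)
box (array([ 418.5, -314. ]), 150.3, 149.6, -79.8) z 0.0777Traceback (most recent call last):
  File "iso.py", line 12, in <module>
    vx,vy,x0,y0=cv2.fitLine(np.float32(g),cv2.DIST_L2,0,.01,.001).ravel();
                ~~~~~~~~~~~^^^^^^^^^^^^^^^^^^^^^^^^^^^^^^^^^^^^^^
cv2.error: OpenCV(4.12.0) /io/opencv/modules/imgproc/src/linefit.cpp:50: error: (-215:Assertion failed) count > 0 in function 'fitLine2D_wods'
```

View pics/top9.png

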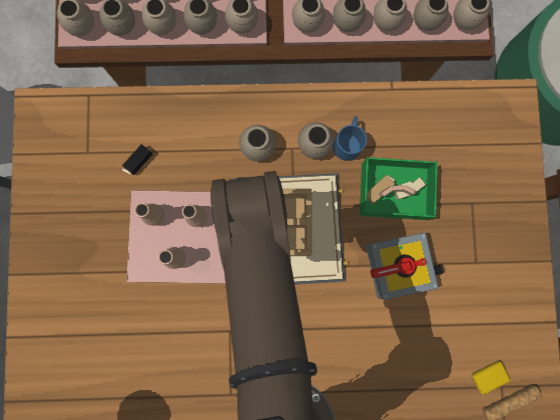

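View pics/scene9.png

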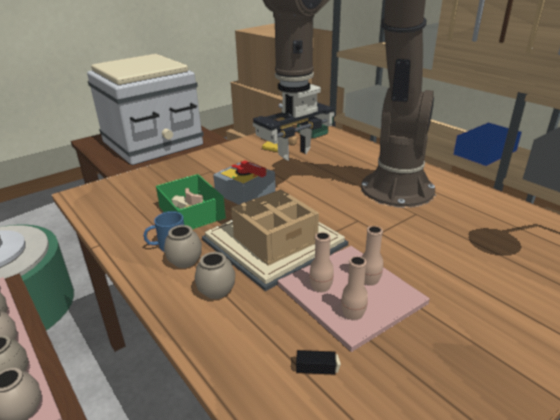

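Top and scene views: three vases stand upright on the board (149,212), (191,213), (171,257). All three shards are in the bin (398,188), the saggar is empty, and the handle is still at OFF (398,268). The pots and mug haven't moved. One last check on the handle and the bin contents, then I hand in.

Run:
```python
from h import *
def px(f):
    i=load(f); im=i["pixels"].astype(int); m=(im[...,2]>75)&(im[...,2]>2.2*im[...,1])&(im[...,2]>2.2*im[...,0]); m[:230]=0; m[305:]=0; m[:,:360]=0; m[:,450:]=0
    v,u=np.nonzero(m); return rect(plane(i,np.c_[u,v],.12)[:,:2])
print(px("top4.npz"),px("top9.npz"))
i=load("top9.npz"); c=cloud(i); im=i["pixels"].astype(int)
m=(abs(c[...,0]-.627)<.062)&(abs(c[...,1]+.316)<.08)&(im[...,2]>im[...,1]); print("shards in bin z 50/98%",np.percentile(c[...,2][m],[50,98]).round(3),m.sum())
from cell import sign_off; print(sign_off())
```

```text
(array([ 412.4, -291. ]), 142.9, 43.1, -70.2) (array([ 412.4, -291.3]), 142.5, 42.7, -70.6)
shards in bin z 50/98% [0.039 0.077] 769
the job is handed in; nothing more can be done
None
```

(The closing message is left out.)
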